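# Bring the green check filter into a photometer's light path

## Robot

A 6-joint arm with a two-finger parallel gripper is mounted at the origin on the work surface. World frame = base frame: x ahead of the robot, y to its left, z up, the work surface at z = 0. Lengths are in m, angles in rad, forces in N, time in s.
With the tool pointing down it reaches from about 0.35 to 0.875 m from the base axis. Payload 4.2 kg.
Tool frame: the origin (TCP) lies at the centre of the arm's flange, where the gripper is bolted on; the fingertips stand 173 mm ahead of it and the grasp point (between the pads) lies 155 mm ahead of it; y points along the fingers, x is the direction in which the jaws open and shut, and the axes are right-handed (so a half turn about y gives the same grasp; the last joint's range is limited). The gripper opens to 85 mm and grips with 20 to 120 N. Pads are 22 mm wide; open, the fingers measure 114 mm over their backs; the gripper's body (76 mm by 85 mm) begins 54 mm behind the grasp point. The pads swing forward as they close: fully open they stand 13 mm farther back than shut.
Start: joints at [-1.002, 0.385, 0.008, 0, -1.194, -0.259], TCP at [0.191, -0.595, 0.405] pointing down, gripper open.
Joint ranges: [-3.14, 3.14], [-1.21, 2.06], [-1.07, 1.41], [-3.16, 2.05], [-2.99, -0.16], [-3.1, 3.1]. Speed limits (rad/s): [2.79, 2.79, 3.14, 3.14, 3.14, 3.14].

## Interface

Orientations are given as a unit quaternion [w, x, y, z].
In Python, from cell import manip gives the robot as it stands. The module is installed in compiled form; this text tells all that it offers.
- The arm moves only by the tool jog_arm, never from a script. Its argument "moves" is a list of rows, each a list of 7 numbers: the turn, a rotation vector about the tool's x, y, z in rad, then the shift along the tool's x, y, z in cm, then the finger opening in cm, from 0 to 8.54. A call has 1 to 8 rows; each row shifts and turns the commanded pose from where the row before left it, along the tool's axes as they then stand; what a row does not reach is not made up. A row lasts 1/10 s, in which the tool goes at most 50 mm and 8.59 degrees, less where a joint would pass 70% of its speed; a pose out of reach is approached as far as the arm can. A call is refused whole if a number of a shift passes 5 or a number of a turn 0.15, either way. A call with a gripper value outside its range is refused whole. The fingers move at their own pace and stop on an object; "grip_force" is the grip in N (left out, the last holds). Time passes only in rows, so rows that do not move let the fingers close. It gives the time, the measured TCP pose, the force and the opening at its end, in the units of the state.
- manip.read_state(): the state, without advancing time (a new reading comes with each control period).
- manip.capture(name): name is "scene" or "top" or "wrist"; returns the picture (384x512x3 uint8, blue, green, red); there is no depth.
- manip.camera_params(name): a dict with "fovy" (degrees; the focal length in pixels is half the picture's height over the tangent of half this angle, whatever the lens; pixels are square), "cx", "cy" (the principal point, pixels), "R" (3x3) and "t" (3): a world point X has camera coordinates R X + t. Camera axes: x right, y down, z forward; pixel columns grow to the right and rows downward; lengths in m; the calibration is good to about 2 mm. A picture is of the moment at which its call begins: read the wrist's pose just before it. camera_params takes no time and is no camera call; for the wrist camera it gives the pose at the moment of the call.
- manip.hand_in(): hands the job in, once; it reports no verdict.
Trained networks look in the newest picture that a camera, given by its name, has taken for a name from the list of things; names that differ only in an ending like _2 or _b are one class to them, and where a whole thing is asked for, a point or a joint stands for the part that bears it (a point fixed in the world has none). Each returns a list of dicts, best first, with "confidence" (0 to 1); they miss things now and then, are a little off and sometimes report something else, mostly with a low value. They report only what shows in the picture. A call takes as long as a camera call.
- manip.search_frame(label, camera): "location" ([column, row] in pixels, amid what is visible of it).
- manip.silhouettes(label, camera): "region" (384x512 bool, what is visible of it) and "location" ([column, row] in pixels, amid what is visible of it).
The state is a dict: "t": time; "qpos": joint angles; "qvel": joint speeds; "joint_torque": joint torques, N m; "eef_pos": TCP position; "orientation": TCP orientation; "contact_force": force on the tool from outside, world axes, zero at the start; "torque": the same for the moment, N m; "finger_gap": opening from 0.0 (shut) to 1.0 (fully open).
Only numpy, scipy, OpenCV 4.12 (cv2) and the standard library are available. Lean on these libraries where they do the work, as an engineer would, in place of code of your own. Each camera call takes 0.05 s, during which the arm holds its last target. There are 200 camera calls.

## Task

Take the green glass filter out of the rack and, with the carriage still pushed in, lower it gently, upright and fully home, into the third place of the photometer's cell carriage, counted from the knob (the blank cell sits in the first). Then grip the knob and draw the carriage out over the clicks for the other places until the ball drops into the third notch, where the green filter stands in the light path between the two lens tubes. Finish while still gripping the knob, holding the carriage still in that notch for the reading; leave the other filters in the rack and the bottle and mug where they stand.

Things in the scene. Friction and masses are not known exactly. Their poses are not given: they have to be found in the camera images.
- photometer: fixed bench photometer, 240 mm deep (x), 380 wide (y), 116 high; origin under its centre on the table, own x axis from its front (open bay mouth, facing the robot) to its back, z up. A bay 170 mm wide, floor 30 mm above the table, runs in from the front between two white blocks to a bridge 85 mm high at x = +80 mm. The cell carriage runs in the bay along this x axis
- beam (a point): point on the light path, midway between two black lens tubes (24 mm in diameter, sticking 20 mm into the bay from its sides, axis along y); on the carriage's centre line, 55 mm above the table, photometer frame x = -40 mm
- carriage (a joint): m the cell carriage is drawn out: 0 pushed in (+x of photometer), grows towards -x, stop at 0.092. A sprung ball beside it runs on a notched bar: notches at 0.012, 0.036, 0.060, 0.084 put place 1, 2, 3, 4 in the light path. Within 4 mm of one the ball begins to drop; within 2 mm it draws a loose carriage home to 1 mm; leaving a notch takes about 6 N, sliding between them 1 N. Starts at 0 to 0.03
- place3 (a point): floor centre of the carriage's third place from the knob; moves with it, axes as the photometer's. The carriage is an aluminium block with four places in a row along x, 24 mm apart, upright pockets 15 mm (x) by 25 mm (y), 26 mm deep, mouths bevelled; floor 43 mm, wall tops 70 mm above the table. Place 1, next to the knob, holds a fixed clear blank cell, 85 mm above the table; 2 to 4 are empty
- green_center (a point): centre, half-way up, of the green filter: dark metal cell 12.5 mm (x) by 22.5 mm (y) by 58 mm tall, about 45 g, with green glass and a green cap. It stands in a rack well with its top 33 mm above the rack's. Either way round fits the carriage, with its 22.5 mm side along the photometer's y
- amber_center (a point): centre of the amber filter, same size, in the rack
- blue_center (a point): centre of the blue filter, same size, in the rack
- rack: light wooden rack, fixed, 130 mm (x) by 56 mm (y) by 35 mm high, origin under its centre; three wells 38 mm apart along its x axis, 15 mm by 25 mm and 25 mm deep, the filters standing in them in any order, axes parallel to the rack's. It stands to the left or the right of the photometer's front
- sanitiser: white plastic bottle with blue cap, 64 mm in diameter, 150 mm tall, standing on the side opposite the rack; origin under its centre
- mug: white mug, 80 mm in diameter, 95 mm tall; origin under its centre
- knob_center (a point): black round knob with a red front rim, 20 mm in diameter, 24 mm long along x, on the end of the carriage's pull rod; this point is its centre, 60 mm above the table, 125 mm in front (-x) of place3; moves with the carriage, axes parallel to the photometer's

How it is judged:
On the way:
1. the green filter stands fully home and upright in place 3, let go, with the carriage not yet drawn out to its third notch (horizontal distance between green_center and place3 below 0.004 m and z of green_center in the frame of place3 between 0.026 and 0.0315 m and angle between green_center's own z axis and vertical below 0.08 rad and contact force between filter_green and the fingers below 0.1 N and value of joint carriage below 0.05 m), for 0.2 s.
At the end, for the whole second after the job is handed in: the green filter stands in place 3 (centre within 4 mm of the place's, foot within 2.5 mm of the floor, upright within 0.08 rad), the carriage is still and within 2 mm of its third notch (0.058 to 0.062 m), and the fingers grip the knob with more than 3 N (horizontal distance between green_center and place3 below 0.004 m and z of green_center in the frame of place3 between 0.026 and 0.0315 m and angle between green_center's own z axis and vertical below 0.08 rad and value of joint carriage between 0.058 and 0.062 m and velocity of joint carriage between -0.005 and 0.005 m/s and contact force between the fingers and knob above 3 N); the arm keeps its last pose, push and grip.
It fails at once if another filter is lifted or knocked in the rack (distance of any of amber_center, blue_center from where it was at the start of the episode above 0.012 m).
It fails at once if the bottle or the mug is pushed or knocked over (distance of any of sanitiser, mug from where it was at the start of the episode above 0.03 m).
It fails at once if the green filter is let fall into the carriage from more than about a centimetre (horizontal distance between green_center and place3 below 0.012 m and z of green_center in the frame of place3 below 0.06 m and linear speed of filter_green above 0.5 m/s).
It also fails if it takes over 48 s, if anything falls off the work surface, if the arm or the gripper's body presses on something with over 40 N, if the wrist force passes 120 N, or if a joint passes its speed limit or range.

## Working session

There is one attempt and no reset: what is moved stays moved. The work goes in short steps, Python scripts to look and compute and a tool call to move; the robot and the scene stay as the last step left them, time stands still between calls to the robot, and variables do not carry over. Pictures are saved under pics/ and viewed, about 8 in all and at most 12, crops included, and the job is handed in when it is done.

Besides the shell and the picture viewer there is one more tool, called as a command line: name --pt "numbers of a row" for each row, then --argument value for the rest. jog_arm: Moves the arm, as the interface text tells. Its arguments: {"type":"object","properties":{"moves":{"type":"array","items":{"type":"array","items":{"type":"number"}}},"grip_force":{"type":"number"}},"required":["moves"]}

```bash
mkdir -p pics
cat > h.py <<'E'
import numpy as np, cv2
from cell import manip
from scipy.spatial.transform import Rotation as Ro
def cam(n):
    p=manip.camera_params(n); f=192/np.tan(np.radians(p['fovy'])/2)
    return f,p['cx'],p['cy'],np.array(p['R']),np.array(p['t'])
def ray(n,uv,z,c=None):
    f,cx,cy,R,t=c or cam(n)
    d=R.T@np.array([(uv[0]-cx)/f,(uv[1]-cy)/f,1]); o=-R.T@t
    return o+d*(z-o[2])/d[2]
def proj(n,X,c=None):
    f,cx,cy,R,t=c or cam(n)
    q=R@np.array(X)+t; return np.array([f*q[0]/q[2]+cx,f*q[1]/q[2]+cy])
def rot():
    s=manip.read_state(); w,x,y,z=s['orientation']; return np.array(s['eef_pos']),Ro.from_quat([x,y,z,w]).as_matrix(),s
E
python3 - <<'E'
from h import *
a=manip.capture('top'); b=manip.capture('scene')
cv2.imwrite('pics/top.png',a); cv2.imwrite('pics/scene.png',b)
for l,z in [('green_center',.04),('amber_center',.04),('blue_center',.04),('rack',.03),('photometer',.1),('knob_center',.06),('carriage',.07),('sanitiser',.15),('mug',.095)]:
    for n in ('top','scene'):
        for r in manip.search_frame(l,n)[:2]: print(l,n,np.round(r['location']),round(r['confidence'],2),ray(n,r['location'],z).round(3))
p,R,s=rot(); print(p,R.round(3),s['t'])
for n in('top','scene'):
    c=cam(n); print(n,c[0],(-c[3].T@c[4]).round(3))
E
```

```text
green_center top [385. 247.] 0.54 [ 0.407 -0.327  0.04 ]
green_center scene [ 80. 258.] 0.68 [ 0.398 -0.317  0.04 ]
amber_center top [376. 223.] 0.46 [ 0.47  -0.306  0.04 ]
amber_center top [272. 155.] 0.4 [ 0.659 -0.029  0.04 ]
blue_center scene [ 91. 264.] 0.67 [ 0.431 -0.31   0.04 ]
rack top [374. 235.] 0.9 [ 0.44  -0.302  0.03 ]
rack scene [101. 278.] 0.65 [ 0.467 -0.313  0.03 ]
rack scene [258. 254.] 0.43 [ 0.648 -0.038  0.03 ]
photometer top [275. 156.] 0.8 [ 0.639 -0.033  0.1  ]
photometer scene [259. 253.] 0.86 [ 0.688 -0.081  0.1  ]
knob_center top [271. 162.] 0.79 [ 0.633 -0.024  0.06 ]
knob_center scene [257. 240.] 0.94 [ 0.638 -0.033  0.06 ]
carriage top [273. 163.] 0.58 [ 0.629 -0.031  0.07 ]
carriage scene [261. 245.] 0.58 [ 0.658 -0.043  0.07 ]
carriage scene [ 99. 279.] 0.25 [ 0.5   -0.326  0.07 ]
sanitiser top [133. 245.] 0.83 [0.407 0.314 0.15 ]
mug top [101. 154.] 0.76 [0.646 0.421 0.095]
mug scene [384. 151.] 0.84 [0.678 0.39  0.095]
[ 0.19056381 -0.59521304  0.4047125 ] [[-0.305  0.    -0.952]
 [ 0.952  0.    -0.305]
 [ 0.    -1.    -0.   ]] 1.0
top 435.20882977770754 [0.354 0.053 1.2  ]
scene 435.54655871087846 [ 1.056 -0.491  0.751]
```

View pics/top.png

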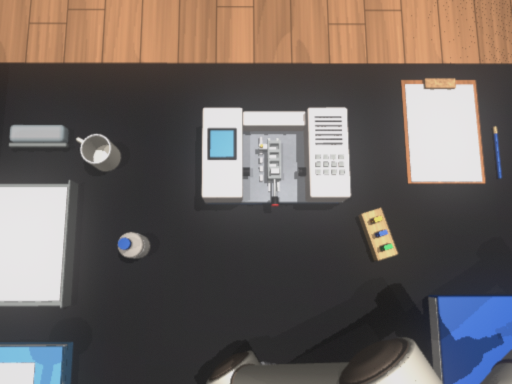

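View pics/scene.png

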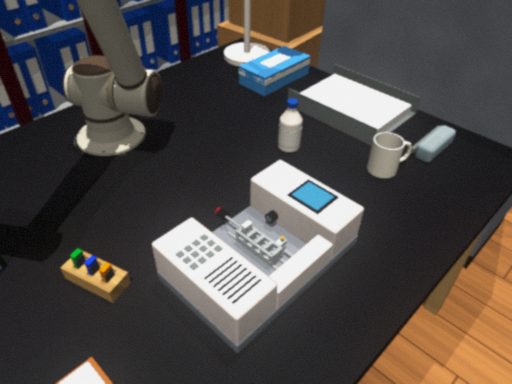

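The top view shows the rack on the right, with green at (386,247) nearest the robot, then blue and amber. The photometer is at (275,155) and its knob at (275,205). The bottle and mug are on the left. The tool's start yaw is already close to the rack's, so I'll go above green.

jog_arm --pt "0 0 0 2.5 0.5 -3.5 5" --pt "0 0 0 2.5 0.5 -3.5 5" --pt "0 0 0 2.5 0.5 -3.5 5" --pt "0 0 0 2.5 0.5 -3.5 5" --pt "0 0 0 2.5 0.5 -3.5 5" --pt "0 0 0 2.5 0.5 -3.5 5" --pt "0 0 0 2.5 0.5 -3.5 5" --pt "0 0 0 2.5 0.5 -3.5 5"

```text
t: 1.8
eef_pos: [0.397, -0.3178, 0.3649]
orientation: [-0.417, 0.417, 0.571, -0.571]
contact_force: [0.3, -0.2, -0.4]
finger_gap: 0.586
```

jog_arm --pt "0 0 0 0 0 0 5" --pt "0 0 0 0 0 0 5"

```text
t: 2.0
eef_pos: [0.3969, -0.3186, 0.3648]
orientation: [0.416, -0.416, -0.572, 0.572]
contact_force: [-0.3, 0.8, -0.3]
finger_gap: 0.589
```

Run:
```python
from h import *
p,R,s=rot(); print(p.round(4),R.round(3).tolist(),s['t'],s['finger_gap'])
c=cam('wrist'); print((-c[3].T@c[4]).round(3),c[3][2].round(2))
a=manip.capture('wrist'); cv2.imwrite('pics/w1.png',a)
for l,z in [('green_center',.055),('amber_center',.055),('blue_center',.055),('rack',.035)]:
    for r in manip.silhouettes(l,'wrist')[:2]:
        g=r['region']; ys,xs=np.nonzero(g)
        print(l,np.round(r['location'],1),round(r['confidence'],2),g.sum(),xs.min(),xs.max(),ys.min(),ys.max(),ray('wrist',r['location'],z,c).round(4), cv2.minAreaRect(np.c_[xs,ys].astype(np.float32)))
```

```text
[ 0.3969 -0.3186  0.3648] [[-0.307, 0.0, -0.952], [0.952, -0.0, -0.307], [-0.0, -1.0, 0.0]] 2.0 0.5890794397102986
[ 0.326 -0.341  0.334] [ 0.28  0.09 -0.96]
green_center [247.4 190.6] 0.8 515 236 260 178 200 [ 0.4074 -0.3244  0.055 ] ((248.0, 189.0), (22.0, 24.0), 90.0)
amber_center [247.8 256.9] 0.84 565 238 259 243 269 [ 0.4783 -0.3018  0.055 ] ((248.5, 256.0), (26.0, 21.0), 90.0)
amber_center [250.9 205.5] 0.73 4258 222 276 154 269 [ 0.4214 -0.3163  0.055 ] ((247.90916442871094, 210.99722290039062), (53.55117416381836, 115.28041076660156), 1.7357046604156494)
blue_center [247.4 226.5] 0.97 551 237 259 210 236 [ 0.4446 -0.3128  0.055 ] ((248.0, 223.0), (26.0, 22.0), 90.0)
rack [250.7 205. ] 0.73 4135 223 276 154 269 [ 0.4278 -0.3149  0.035 ] ((249.5, 211.5), (115.0, 53.0), 90.0)
```

View pics/w1.png

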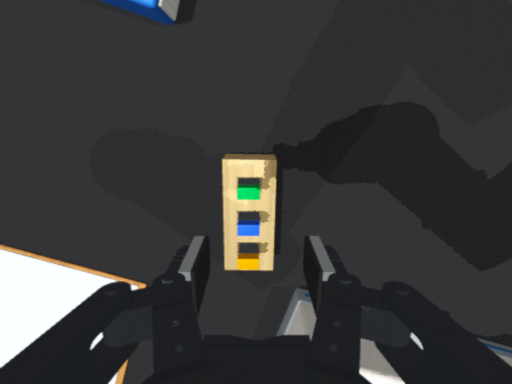

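The wrist view shows the rack upright, with the green cap top near (248,193), blue (248,229) and amber (248,262). The dark patch above each cap is the side of its cell. I'll measure the cap tops by colour.

Run:
```python
from h import *
c=cam('wrist'); a=cv2.imread('pics/w1.png'); h=cv2.cvtColor(a,cv2.COLOR_BGR2HSV)
P=[]
for n,lo,hi in [('g',50,80),('b',100,125),('a',12,28)]:
    m=cv2.inRange(h,(lo,170,70),(hi,255,255)); m[:,:225]=0; m[:,272:]=0; m[:150]=0;m[275:]=0
    ys,xs=np.nonzero(m); u=((xs.min()+xs.max())/2,(ys.min()+ys.max())/2)
    w=ray('wrist',u,.068,c); P.append(w); print(n,len(xs),xs.min(),xs.max(),ys.min(),ys.max(),w.round(4))
d=P[2]-P[0]; print('yaw',np.degrees(np.arctan2(d[1],d[0])),np.linalg.norm(d))
p,R,s=rot(); print('move tool cm',(R.T@(P[0]-p)*100).round(2), np.degrees(np.arctan2(-R[1,2],-R[0,2])))
```

```text
g 299 238 259 185 198 [ 0.4029 -0.3256  0.068 ]
b 293 238 258 220 234 [ 0.4382 -0.3152  0.068 ]
a 323 238 258 254 269 [ 0.4751 -0.3039  0.068 ]
yaw 16.75382004356478 0.07530259254999982
move tool cm [-0.72 29.68 -0.53] 17.64256311197837
```

jog_arm --pt "0 0 0 -0.7 3 -0.5 4.5" --pt "0 0 0 0 4 0 4.5" --pt "0 0 0 0 4 0 4.5" --pt "0 0 0 0 2.5 0 4.5" --pt "0 0 0 0 0 0 4.5" --pt "0 0 0 0 0 0 4.5"

```text
t: 2.85
eef_pos: [0.4033, -0.3253, 0.2302]
orientation: [0.417, -0.417, -0.571, 0.571]
contact_force: [-0.2, 0.8, 0.4]
finger_gap: 0.527
```

Run:
```python
from h import *
p,R,s=rot(); print(p.round(4),s['t'],s['finger_gap'])
a=manip.capture('wrist'); cv2.imwrite('pics/w2.png',a)
```

```text
[ 0.4033 -0.3253  0.2302] 2.85 0.5273862093528705
```

View pics/w2.png

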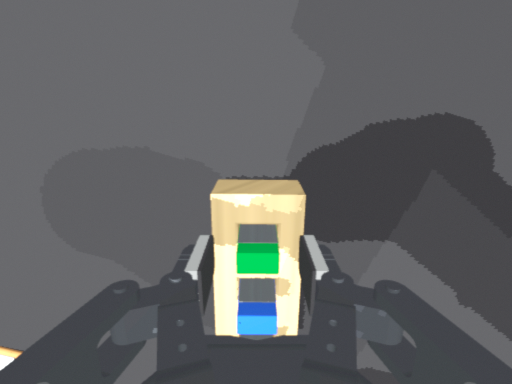

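The green cap at (258,258) is centred between the pads at columns 201 and 313. Next: lower 1.5 cm and grip.

jog_arm --pt "0 0 0 0 1.5 0 4.5" --pt "0 0 0 0 0 0 4.5" --pt "0 0 0 0 0 0 1.5" --pt "0 0 0 0 0 0 1.5" --pt "0 0 0 0 0 0 1.5" --pt "0 0 0 0 0 0 1.5" --pt "0 0 0 0 0 0 1.5" --pt "0 0 0 0 0 0 1.5" --grip_force 35

```text
t: 3.7
eef_pos: [0.4037, -0.3248, 0.2162]
orientation: [-0.416, 0.418, 0.571, -0.571]
contact_force: [-1.7, 0.6, 6.9]
finger_gap: 0.256
```

jog_arm --pt "0 0 0 0 -1 0 1.5" --pt "0 0 0 0 -2 0 1.5" --pt "0 0 0 0 -4 0 1.5" --pt "0 0 0 0 -4 0 1.5" --pt "0 0 0 0 -4 0 1.5" --pt "0 0 0 0 0 0 1.5"

```text
t: 4.3
eef_pos: [0.4042, -0.3251, 0.3715]
orientation: [-0.412, 0.421, 0.572, -0.571]
contact_force: [0.4, -0.2, -0.2]
finger_gap: 0.252
```

Run:
```python
from h import *
p,R,s=rot(); print(p.round(4),s['t'],s['finger_gap']*85.4)
# photometer estimate from top image
m=manip.capture('top'); cv2.imwrite('pics/top2.png',m)
for r in manip.silhouettes('knob_center','top')[:2]: print(r['location'],r['confidence'],r['region'].sum())
r=manip.silhouettes('photometer','top')[0]; ys,xs=np.nonzero(r['region']); print(r['confidence'],cv2.minAreaRect(np.c_[xs,ys].astype(np.float32)),xs.min(),xs.max(),ys.min(),ys.max())
cv2.imwrite('pics/crop.png',cv2.resize(m[95:215,190:360],None,fx=4,fy=4,interpolation=cv2.INTER_CUBIC))
```

```text
[ 0.4042 -0.3251  0.3715] 4.3 21.49969878826732
[271.9, 166.5] 0.69 731
0.61 ((274.55694580078125, 155.72317504882812), (148.76785278320312, 98.5931625366211), 0.48146581649780273) 200 349 106 205
```

View pics/crop.png

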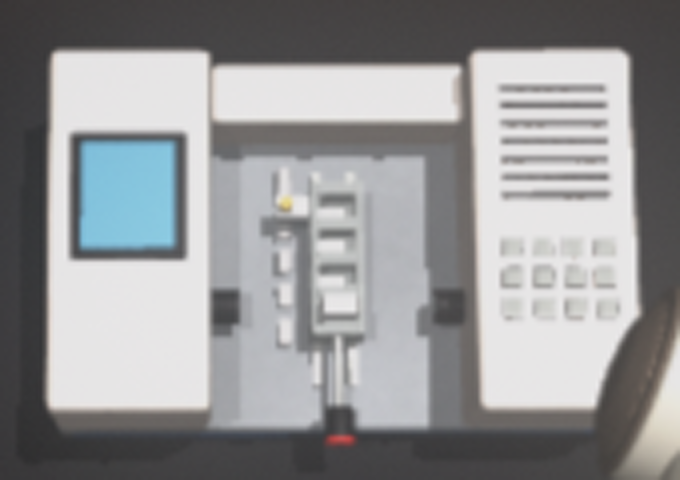

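Gripped at 21.5 mm. The crop shows the carriage nearly fully in: place 3 is at about (335,240) in the crop, the blank at (340,303) and the knob at (340,425). Next I'll compute the photometer frame from the block-top corners.

Run:
```python
from h import *
g=lambda x,y:(190+(x+.5)/4-.5,95+(y+.5)/4-.5)
for n,uv,z in [('Lblk inner back',(210,52),.116),('Lblk inner front',(210,410),.116),('R inner back',(470,52),.116),('R inner front',(482,409),.116),('L outer front',(48,408),.116),('L outer back',(52,52),.116),('R outer back',(629,52),.116),('knob front',(340,440),.06),('rodstart',(338,340),.06),('pl3',(335,243),.07),('pl2',(335,276),.07),('pl4',(335,207),.07),('blank',(340,303),.085),('carr back',(337,182),.07),('carr front',(338,333),.07),('Ltube',(238,306),.055),('Rtube',(433,306),.055)]:
    print(n,ray('top',g(*uv),z).round(4))
```

```text
Lblk inner back [0.7658 0.0527 0.116 ]
Lblk inner front [0.5288 0.0529 0.116 ]
R inner back [ 0.766  -0.1176  0.116 ]
R inner front [ 0.5292 -0.1189  0.116 ]
L outer front [0.5302 0.155  0.116 ]
L outer back [0.7657 0.1559 0.116 ]
R outer back [ 0.7661 -0.2219  0.116 ]
knob front [ 0.5176 -0.0331  0.06  ]
rodstart [ 0.5851 -0.0327  0.06  ]
pl3 [ 0.6492 -0.0308  0.07  ]
pl2 [ 0.6266 -0.0305  0.07  ]
pl4 [ 0.6741 -0.0311  0.07  ]
blank [ 0.6048 -0.0324  0.085 ]
carr back [ 0.6915 -0.0327  0.07  ]
carr front [ 0.5878 -0.032   0.07  ]
Ltube [0.6095 0.034  0.055 ]
Rtube [ 0.6094 -0.0974  0.055 ]
```

jog_arm --pt "0 0.103 0 0 0 0 1.5" --pt "0 0.103 0 0 0 0 1.5" --pt "0 0.102 0 0 0 0 1.5" --pt "0 0 0 0 0 0 1.5"

```text
t: 4.85
eef_pos: [0.4028, -0.3243, 0.3629]
orientation: [0.501, -0.498, -0.5, 0.501]
contact_force: [0.0, -0.7, -0.7]
finger_gap: 0.252
```

jog_arm --pt "0 0 0 2 0 -2 1.5" --pt "0 0 0 3.5 0 -3 1.5" --pt "0 0 0 3.5 0 -3 1.5" --pt "0 0 0 3.5 0 -3 1.5" --pt "0 0 0 3.5 0 -3 1.5" --pt "0 0 0 3.5 0 -3 1.5" --pt "0 0 0 3.5 0 -3 1.5" --pt "0 0 0 3.5 0 -3 1.5"

```text
t: 5.65
eef_pos: [0.6335, -0.0574, 0.3633]
orientation: [0.499, -0.498, -0.5, 0.502]
contact_force: [1.3, -1.1, -0.7]
finger_gap: 0.256
```

jog_arm --pt "0 0 0 2.5 0 -2 1.5" --pt "0 0 0 0 0 0 1.5" --pt "0 0 0 0 0 0 1.5"

```text
t: 5.95
eef_pos: [0.6526, -0.0334, 0.3628]
orientation: [0.5, -0.498, -0.5, 0.502]
contact_force: [0.1, 0.3, -0.9]
finger_gap: 0.252
```

Run:
```python
from h import *
p,R,s=rot(); print(p.round(4),R.round(4).tolist(),s['t'],s['finger_gap']*85.4)
c=cam('wrist');a=manip.capture('wrist'); cv2.imwrite('pics/w3.png',a); cv2.imwrite('pics/w3c.png',cv2.resize(a[100:300,130:380],None,fx=3,fy=3,interpolation=cv2.INTER_CUBIC))
print('pred place3 top',proj('wrist',[.6555,-.0325,.07],c),proj('wrist',[.6075,-.0325,.085],c), 'grasp',proj('wrist',p+.155*R[:,1],c))
```

```text
[ 0.6526 -0.0334  0.3628] [[-0.0044, -0.0036, -1.0], [1.0, -0.0004, -0.0044], [-0.0004, -1.0, 0.0036]] 5.95 21.559644135058615
pred place3 top [257.06060012 191.38524022] [257.3648332  141.78810674] grasp [255.86593272 265.41635165]
```

View pics/w3c.png

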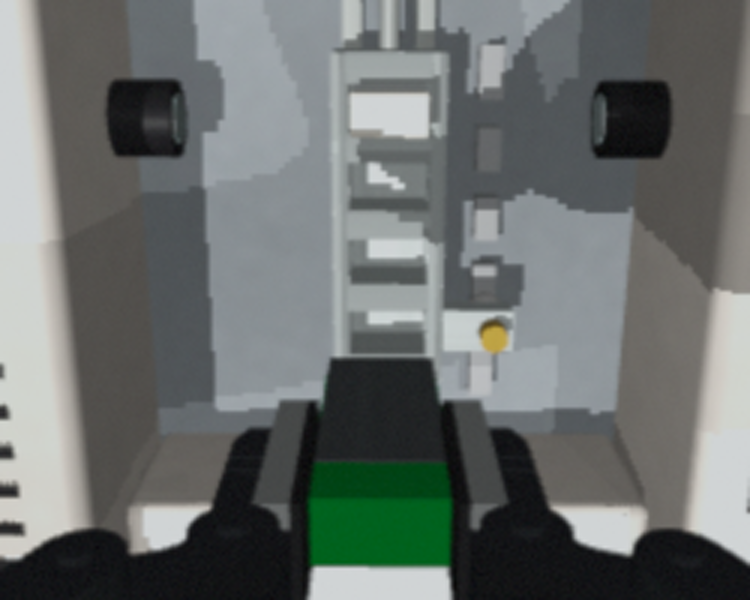

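The carriage is in the first notch. Pocket 3 lies at crop rows of about 237–283, with its columns centred at 389. The bottom edge of the held filter shows at row 358, columns 327–437. Next I'll work out their relative position.

Run:
```python
from h import *
c=cam('wrist'); a=cv2.imread('pics/w3.png'); g=cv2.cvtColor(a,cv2.COLOR_BGR2GRAY)
print('f',c[0]); p,R,s=rot(); print((-c[3].T@c[4]).round(4))
print('rows115-220 col 250:',g[125:220,250].tolist()); print('col 260:',g[125:220,260].tolist()); print('row 197',g[197,235:285].tolist());print('row 185',g[185,235:285].tolist())
k=lambda x,y:((x+.5)/3-.5+130,(y+.5)/3-.5+100)
for z in (.15,.155,.16): print(z,ray('wrist',k(327,358),z,c).round(4),ray('wrist',k(437,358),z,c).round(4))
for n,uv,z in [('w23 c',(389,223),.07),('w34 c',(389,297),.07),('blank c',(389,115),.085),('carr front',(389,52),.07),('Lt',(185,118),.055),('Rt',(593,118),.055),('frontedge of top L',(331,200),.07),('R',(446,200),.07)]: print(n,ray('wrist',k(*uv),z,c).round(4))
```

```text
f 291.27440093547716
[ 0.5775 -0.0343  0.3329]
rows115-220 col 250: [161, 122, 108, 105, 104, 120, 193, 209, 211, 211, 211, 212, 211, 211, 211, 211, 211, 207, 162, 144, 133, 122, 121, 117, 116, 105, 101, 107, 109, 116, 122, 123, 123, 122, 122, 123, 122, 123, 122, 122, 113, 88, 83, 83, 93, 140, 157, 162, 164, 163, 164, 165, 165, 164, 155, 129, 122, 121, 122, 121, 123, 122, 120, 103, 85, 82, 82, 83, 85, 110, 154, 162, 162, 163, 164, 164, 165, 165, 155, 129, 122, 121, 121, 122, 120, 105, 87, 82, 83, 83, 84, 82, 92, 132, 74]
col 260: [161, 117, 101, 105, 104, 122, 193, 209, 211, 211, 211, 211, 211, 211, 211, 211, 211, 211, 211, 206, 156, 122, 116, 116, 115, 105, 99, 99, 100, 112, 122, 125, 125, 141, 202, 208, 178, 164, 135, 124, 115, 89, 82, 82, 85, 112, 154, 162, 164, 163, 164, 165, 166, 167, 180, 206, 210, 211, 210, 211, 207, 150, 124, 107, 86, 83, 83, 83, 86, 115, 155, 162, 163, 164, 163, 164, 165, 168, 180, 205, 210, 208, 192, 143, 123, 106, 86, 84, 83, 83, 82, 80, 92, 131, 75]
row 197 [141, 142, 142, 142, 143, 150, 168, 178, 172, 154, 154, 162, 163, 163, 163, 162, 162, 161, 162, 163, 162, 163, 163, 163, 163, 163, 162, 163, 162, 163, 163, 162, 163, 162, 162, 163, 163, 167, 176, 175, 163, 147, 125, 92, 85, 86, 85, 84, 85, 84]
row 185 [140, 141, 141, 141, 143, 154, 171, 175, 167, 151, 144, 126, 123, 123, 123, 123, 125, 161, 201, 205, 206, 206, 205, 206, 206, 207, 207, 205, 204, 204, 203, 203, 202, 190, 155, 149, 165, 193, 181, 176, 167, 152, 140, 111, 87, 85, 84, 87, 111, 141]
0.15 [ 0.6512 -0.046   0.15  ] [ 0.6511 -0.0212  0.15  ]
0.155 [ 0.6492 -0.0456  0.155 ] [ 0.6491 -0.0216  0.155 ]
0.16 [ 0.6472 -0.0453  0.16  ] [ 0.6471 -0.0219  0.16  ]
w23 c [ 0.6387 -0.0312  0.07  ]
w34 c [ 0.6626 -0.0311  0.07  ]
blank c [ 0.6042 -0.0316  0.085 ]
carr front [ 0.5877 -0.0315  0.07  ]
Lt [ 0.6085 -0.0954  0.055 ]
Rt [0.6082 0.0329 0.055 ]
frontedge of top L [ 0.6315 -0.049   0.07  ]
R [ 0.6314 -0.0138  0.07  ]
```

Run:
```python
from h import *
c=cam('wrist'); a=cv2.imread('pics/w3.png')
print('green ch col 257 rows 212-300',a[212:296,257,1].tolist())
for r in (224,238,250,260,268,280): print(r,a[r,228:288,1].tolist())
for n,v,z in [('bot',218.8,.1566),('captop front',265.5,.2146),('captop back',288,.2146)]: print(n,ray('wrist',(257,v),z,c).round(4))
```

```text
green ch col 257 rows 212-300 [84, 83, 86, 84, 82, 94, 134, 76, 40, 33, 34, 37, 34, 34, 36, 35, 36, 35, 35, 34, 35, 33, 34, 35, 36, 33, 34, 34, 31, 35, 33, 34, 33, 33, 35, 33, 33, 35, 35, 35, 36, 45, 61, 65, 67, 66, 66, 66, 67, 68, 68, 66, 67, 69, 87, 96, 97, 98, 98, 98, 98, 99, 98, 97, 97, 97, 97, 97, 98, 98, 98, 98, 97, 98, 97, 98, 113, 180, 208, 212, 211, 212, 212, 212]
224 [144, 145, 145, 146, 147, 146, 146, 146, 147, 145, 128, 72, 40, 34, 34, 36, 33, 33, 35, 35, 32, 38, 36, 35, 35, 32, 35, 35, 33, 34, 35, 33, 35, 37, 38, 36, 34, 34, 33, 35, 35, 35, 36, 35, 35, 40, 71, 121, 154, 163, 166, 166, 166, 165, 160, 150, 147, 141, 151, 186]
238 [73, 71, 70, 60, 28, 16, 16, 21, 38, 40, 39, 33, 38, 35, 34, 34, 35, 35, 33, 34, 34, 35, 35, 34, 34, 35, 36, 33, 32, 34, 35, 35, 35, 35, 36, 36, 33, 32, 34, 33, 33, 33, 34, 32, 34, 35, 37, 32, 30, 17, 17, 16, 19, 44, 70, 71, 73, 72, 70, 72]
250 [69, 54, 22, 14, 11, 14, 13, 27, 33, 34, 35, 33, 34, 34, 33, 35, 35, 36, 35, 37, 36, 37, 35, 35, 33, 36, 35, 34, 33, 35, 36, 35, 35, 34, 35, 34, 35, 35, 34, 36, 34, 35, 35, 35, 33, 33, 36, 36, 34, 30, 21, 1
[... 176 characters left out ...]
66, 67, 68, 66, 67, 67, 66, 65, 66, 66, 68, 68, 66, 66, 67, 66, 64, 55, 23, 12, 13, 14, 20, 42, 69, 72]
268 [25, 24, 18, 21, 42, 79, 98, 98, 98, 98, 99, 98, 98, 99, 98, 98, 98, 98, 99, 99, 98, 97, 97, 98, 99, 98, 98, 97, 97, 97, 98, 97, 97, 97, 98, 98, 98, 98, 98, 99, 98, 98, 98, 96, 97, 98, 98, 98, 98, 98, 97, 92, 64, 25, 16, 22, 24, 27, 45, 75]
280 [27, 23, 23, 15, 34, 68, 94, 97, 98, 97, 98, 97, 98, 98, 98, 98, 98, 97, 98, 99, 98, 98, 98, 97, 97, 98, 98, 97, 99, 98, 97, 97, 98, 96, 97, 98, 98, 98, 97, 98, 98, 98, 98, 98, 97, 97, 97, 99, 98, 98, 96, 85, 50, 19, 18, 22, 27, 29, 24, 20]
bot [ 0.6484 -0.0336  0.1566]
captop front [ 0.6481 -0.0338  0.2146]
captop back [ 0.6601 -0.0337  0.2146]
```

The filter hangs upright, about 3.7 mm too far in +x and 2.7 mm too far in −y. I'll correct that and lower it to just above the mouths.

jog_arm --pt "0 0 0 0.27 2 0.37 1.5" --pt "0 0 0 0 2.5 0 1.5" --pt "0 0 0 0 2.5 0 1.5" --pt "0 0 0 0 0.5 0 1.5" --pt "0 0 0 0 0 0 1.5" --pt "0 0 0 0 0 0 1.5"

```text
t: 6.6
eef_pos: [0.6492, -0.032, 0.2912]
orientation: [-0.499, 0.5, 0.501, -0.5]
contact_force: [1.1, 0.2, -0.2]
finger_gap: 0.256
```

Run:
```python
from h import *
p,R,s=rot(); print(p.round(4),R.round(4).tolist(),s['t'],s['finger_gap']*85.4)
c=cam('wrist');a=manip.capture('wrist'); cv2.imwrite('pics/w4.png',a); cv2.imwrite('pics/w4c.png',cv2.resize(a[130:310,160:360],None,fx=3.75,fy=3.3,interpolation=cv2.INTER_CUBIC))
print('col 258',a[130:300,258,1].tolist()); print('row224',a[224,228:288,1].tolist())
cv2.imwrite('pics/w4c.png',cv2.resize(a[100:300,130:380],None,fx=3,fy=3,interpolation=cv2.INTER_CUBIC))
```

```text
[ 0.6492 -0.032   0.2912] [[-0.0017, 0.0023, -1.0], [1.0, -0.0002, -0.0017], [-0.0002, -1.0, -0.0023]] 6.6 21.895736511907337
col 258 [172, 171, 173, 173, 173, 173, 169, 123, 107, 111, 109, 111, 112, 127, 133, 209, 217, 218, 218, 218, 218, 218, 218, 218, 218, 218, 218, 218, 218, 218, 218, 218, 218, 218, 215, 183, 172, 162, 160, 155, 117, 106, 103, 105, 123, 131, 131, 131, 131, 131, 130, 130, 131, 131, 130, 129, 112, 94, 89, 88, 88, 88, 87, 88, 92, 116, 121, 122, 121, 121, 123, 124, 121, 110, 105, 104, 131, 208, 217, 217, 217, 212, 156, 132, 129, 112, 91, 88, 84, 51, 36, 37, 39, 36, 36, 35, 38, 35, 35, 38, 34, 38, 37, 38, 37, 36, 35, 35, 37, 36, 37, 36, 37, 38, 36, 36, 37, 40, 38, 36, 36, 36, 38, 50, 64, 69, 71, 69, 70, 70, 72, 70, 71, 70, 71, 73, 92, 100, 102, 101, 102, 102, 102, 102, 102, 102, 102, 101, 103, 102, 101, 103, 102, 101, 102, 103, 101, 102, 99, 95, 101, 103, 103, 102, 102, 102, 101, 102, 101, 102]
row224 [148, 148, 148, 147, 149, 160, 180, 187, 183, 170, 142, 80, 41, 37, 36, 39, 37, 34, 37, 36, 38, 37, 38, 36, 37, 38, 37, 37, 35, 36, 36, 37, 41, 36, 40, 37, 39, 38, 36, 37, 37, 35, 34, 39, 36, 45, 88, 151, 185, 187, 182, 166, 158, 149, 119, 93, 90, 90, 89, 90]
```

View pics/w4c.png

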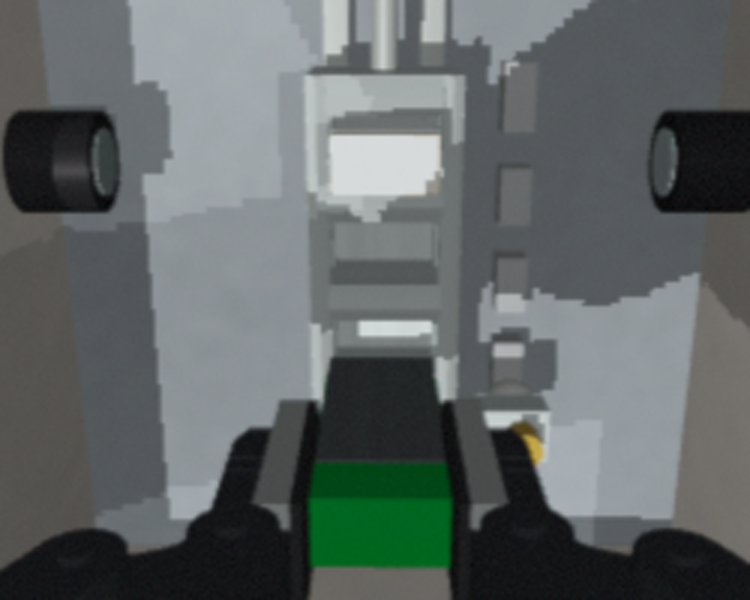

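Run:
```python
from h import *
c=cam('wrist'); a=cv2.imread('pics/w4.png'); p,R,s=rot(); print(p.round(4),s['t'])
for r in (196,199,201,209,213): print(r,a[r,225:295,1].tolist())
k=lambda x,y:((x+.5)/3-.5+130,(y+.5)/3-.5+100)
f=ray('wrist',(256.3,218.9),p[2]-.2062,c); print('filter c',f.round(4)+[.00625,0,0])
for rr in (194.5,199.3,203.5,206): print('row',rr,ray('wrist',(258,rr),.07,c).round(4))
for cc in (238,240,241,257,258,259,272,274): print('col',cc,ray('wrist',(cc,211),.07,c).round(4))
print('tubes',ray('wrist',k(120,161),.055,c).round(4),ray('wrist',k(651,161),.055,c).round(4),'blank',ray('wrist',k(384,164),.085,c).round(4))
```

```text
[ 0.6493 -0.0318  0.2915] 6.65
196 [145, 145, 146, 146, 147, 147, 145, 142, 128, 116, 115, 114, 114, 114, 115, 118, 120, 121, 120, 120, 121, 121, 120, 121, 120, 119, 121, 120, 120, 120, 120, 121, 120, 121, 120, 121, 120, 121, 120, 120, 120, 120, 121, 120, 120, 120, 120, 121, 120, 121, 120, 119, 115, 115, 114, 114, 113, 107, 94, 88, 88, 88, 88, 88, 90, 110, 138, 142, 136, 100]
199 [145, 146, 146, 146, 147, 148, 148, 144, 131, 116, 114, 115, 113, 115, 118, 121, 123, 124, 123, 123, 123, 123, 122, 123, 124, 123, 122, 123, 124, 122, 123, 123, 123, 121, 122, 122, 122, 123, 123, 123, 123, 124, 123, 122, 123, 124, 124, 123, 122, 123, 121, 120, 116, 114, 114, 114, 113, 108, 94, 89, 89, 88, 89, 88, 91, 115, 146, 148, 137, 119]
201 [146, 145, 146, 146, 146, 147, 147, 143, 134, 116, 114, 114, 114, 115, 119, 123, 123, 124, 123, 124, 123, 123, 123, 122, 122, 123, 124, 123, 123, 124, 124, 124, 123, 124, 124, 123, 123, 123, 124, 124, 124, 124, 123, 123, 124, 124, 124, 124, 123, 124, 123, 121, 117, 115, 115, 113, 114, 108, 97, 90, 89, 87, 89, 92, 112, 143, 150, 149, 141, 127]
209 [146, 145, 146, 145,
[... 511 characters left out ...]
31, 129, 129, 128, 129, 128, 128, 129, 128, 129, 130, 133, 144, 162, 152, 120, 114, 114, 114, 113, 111, 102, 91, 88, 88, 89, 89, 93, 115, 146, 148, 141, 118, 84]
filter c [ 0.65275 -0.0315   0.0853 ]
row 194.5 [ 0.6347 -0.0303  0.07  ]
row 199.3 [ 0.6382 -0.0303  0.07  ]
row 203.5 [ 0.6413 -0.0303  0.07  ]
row 206 [ 0.6431 -0.0303  0.07  ]
col 238 [ 0.6468 -0.0443  0.07  ]
col 240 [ 0.6468 -0.0429  0.07  ]
col 241 [ 0.6468 -0.0422  0.07  ]
col 257 [ 0.6468 -0.031   0.07  ]
col 258 [ 0.6468 -0.0303  0.07  ]
col 259 [ 0.6468 -0.0296  0.07  ]
col 272 [ 0.6468 -0.0205  0.07  ]
col 274 [ 0.6468 -0.0191  0.07  ]
tubes [ 0.6089 -0.0929  0.055 ] [0.6088 0.0326 0.055 ] blank [ 0.6045 -0.0307  0.085 ]
```

The pocket mouth still lies about 2.5 mm towards −x and 1.3 mm towards +y of the filter's foot. I'll correct that, go 1 cm lower and remeasure.

jog_arm --pt "0 0 0 0.13 0 0.25 1.5" --pt "0 0 0 0 1.1 0 1.5" --pt "0 0 0 0 0 0 1.5" --pt "0 0 0 0 0 0 1.5"

```text
t: 7.05
eef_pos: [0.6463, -0.03, 0.2782]
orientation: [0.5, -0.499, -0.5, 0.501]
contact_force: [0.4, 0.6, -0.8]
finger_gap: 0.258
```

Run:
```python
from h import *
p,R,s=rot(); print(p.round(4),R.round(4).tolist(),s['t'],s['contact_force'])
c=cam('wrist');a=manip.capture('wrist'); cv2.imwrite('pics/w5.png',a)
print('col 258 from 190',a[190:232,258,1].tolist())
for r in (216,217,222): print(r,a[r,228:292,1].tolist())
for rr in range(196,221,3): print(rr,ray('wrist',(258,rr),.07,c).round(4))
print('filt',ray('wrist',(256.5,218.9),p[2]-.2062,c).round(4)+[.00625,0,0], 'pocket col', [ray('wrist',(q,216),.07,c).round(4)[1] for q in (240,258,276)])
cv2.imwrite('pics/w5c.png',cv2.resize(a[150:250,200:320],None,fx=6,fy=6,interpolation=cv2.INTER_CUBIC))
```

```text
[ 0.6463 -0.03    0.2782] [[-0.002, -0.0011, -1.0], [1.0, -0.0002, -0.002], [-0.0002, -1.0, 0.0011]] 7.05 [ 0.44025215  0.60529723 -0.77007591]
col 258 from 190 [131, 130, 131, 130, 130, 128, 105, 88, 86, 88, 88, 89, 88, 88, 87, 92, 119, 120, 122, 123, 123, 123, 123, 123, 121, 108, 104, 109, 129, 71, 39, 33, 36, 37, 36, 37, 34, 38, 35, 38, 38, 34]
216 [142, 128, 116, 116, 114, 113, 114, 111, 104, 105, 105, 104, 105, 105, 105, 104, 105, 105, 105, 105, 103, 105, 104, 104, 104, 104, 104, 105, 104, 104, 104, 105, 104, 104, 104, 104, 104, 104, 103, 105, 105, 104, 103, 104, 104, 104, 107, 113, 115, 113, 114, 113, 110, 103, 93, 89, 90, 90, 89, 90, 94, 120, 147, 150]
217 [142, 128, 116, 116, 113, 113, 113, 111, 105, 105, 106, 106, 105, 105, 106, 105, 105, 105, 106, 109, 108, 108, 109, 108, 109, 110, 109, 109, 107, 109, 109, 108, 108, 108, 108, 109, 108, 108, 107, 109, 108, 108, 109, 107, 105, 105, 107, 112, 115, 114, 113, 113, 111, 103, 92, 90, 89, 90, 89, 90, 112, 141, 149, 149]
222 [153, 169, 185, 187, 179, 161, 157, 156, 140, 114, 107, 82, 45, 37, 35, 38, 38, 33, 35, 35, 38, 39, 38, 36, 37, 37, 39, 38, 36, 39, 36, 39, 38, 39, 36, 36, 38, 37, 40, 36, 38, 37, 37, 37, 37, 44, 74, 111, 114, 116, 114, 113, 109, 97, 89, 88, 90, 89, 90, 94, 116, 149, 152, 151]
196 [ 0.6277 -0.0287  0.07  ]
199 [ 0.6297 -0.0287  0.07  ]
202 [ 0.6318 -0.0287  0.07  ]
205 [ 0.6338 -0.0287  0.07  ]
208 [ 0.6359 -0.0287  0.07  ]
211 [ 0.6379 -0.0287  0.07  ]
214 [ 0.64   -0.0287  0.07  ]
217 [ 0.6421 -0.0287  0.07  ]
220 [ 0.6442 -0.0287  0.07  ]
filt [ 0.64885 -0.0297   0.072  ] pocket col [np.float64(-0.0405), np.float64(-0.0287), np.float64(-0.0169)]
```

View pics/w5c.png

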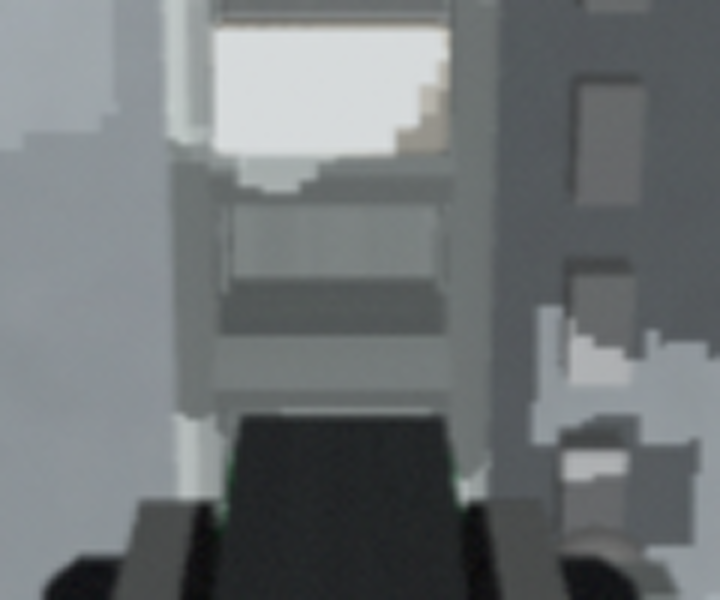

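Wall 2–3 (crop y 335–390) gives x good to within 0.4 mm. The filter is centred at crop x 341 against the pocket's 332, so it needs about −0.8 mm in y. I'll make the small correction and lower it slowly.

jog_arm --pt "0 0 0 -0.08 0 -0.04 1.5" --pt "0 0 0 0 0 0 1.5" --pt "0 0 0 0 0.4 0 1.5" --pt "0 0 0 0 0.4 0 1.5" --pt "0 0 0 0 0.3 0 1.5" --pt "0 0 0 0 0 0 1.5"

```text
t: 7.7
eef_pos: [0.6473, -0.0308, 0.2676]
orientation: [-0.499, 0.5, 0.501, -0.5]
contact_force: [1.1, 0.7, 0.0]
finger_gap: 0.257
```

jog_arm --pt "0 0 0 0 0.4 0 1.5" --pt "0 0 0 0 0.4 0 1.5" --pt "0 0 0 0 0.4 0 1.5" --pt "0 0 0 0 0.2 0 1.5" --pt "0 0 0 0 0 0 1.5"

```text
t: 8.2
eef_pos: [0.6467, -0.0309, 0.253]
orientation: [0.5, -0.499, -0.5, 0.501]
contact_force: [3.0, 0.5, -1.0]
finger_gap: 0.254
```

jog_arm --pt "0 0 0 0 0.2 0 1.5" --pt "0 0 0 0 0.15 0 1.5" --pt "0 0 0 0 0 0 1.5"

```text
t: 8.5
eef_pos: [0.6467, -0.0309, 0.2498]
orientation: [0.5, -0.499, -0.5, 0.501]
contact_force: [3.0, -0.8, -0.7]
finger_gap: 0.257
```

jog_arm --pt "0 0 0 0 0.1 -0.05 1.5" --pt "0 0 0 0 0.1 0 1.5" --pt "0 0 0 0 0 0 1.5"

```text
t: 8.8
eef_pos: [0.6471, -0.0309, 0.2493]
orientation: [0.5, -0.499, -0.5, 0.501]
contact_force: [0.0, 0.8, 5.2]
finger_gap: 0.253
```

There's a 5 N floor contact at TCP z 0.2493, and I predicted 0.2492, so the filter is home. Next: release, rise and look.

jog_arm --pt "0 0 0 0 0 0 4.5" --pt "0 0 0 0 0 0 4.5" --pt "0 0 0 0 0 0 4.5" --pt "0 0 0 0 0 0 4.5" --pt "0 0 0 0 -1 0 4.5" --pt "0 0 0 0 -3 0 4.5" --pt "0 0 0 0 -4 0 4.5" --pt "0 0 0 0 -2 0 4.5"

```text
t: 9.6
eef_pos: [0.6479, -0.0309, 0.3529]
orientation: [-0.498, 0.501, 0.502, -0.499]
contact_force: [0.3, -0.5, 1.3]
finger_gap: 0.525
```

jog_arm --pt "0 0 0 0 0 3 4.5" --pt "0 0 0 0 0 4 4.5" --pt "0 0 0 0 0 3 4.5" --pt "0 0 0 0 0 2.5 4.5" --pt "0 0 0 0 0 0 4.5" --pt "0 0 0 0 0 0 4.5"

```text
t: 10.2
eef_pos: [0.5224, -0.0311, 0.3495]
orientation: [-0.499, 0.5, 0.501, -0.5]
contact_force: [1.1, 0.5, -0.0]
finger_gap: 0.527
```

Run:
```python
from h import *
p,R,s=rot(); print(p.round(4),R.round(4).tolist(),s['t'],s['finger_gap']*85.4)
c=cam('wrist');a=manip.capture('wrist'); cv2.imwrite('pics/w6.png',a)
for l in('green_center','knob_center'):
    for r in manip.silhouettes(l,'wrist')[:2]:
        ys,xs=np.nonzero(r['region']); print(l,r['confidence'],r['location'],xs.min(),xs.max(),ys.min(),ys.max())
print('pred knob',proj('wrist',[.5245,-.0308,.06],c))
b=cv2.resize(a,(768,576)); cv2.imwrite('pics/w6b.png',b)
```

```text
[ 0.5224 -0.0311  0.3495] [[-0.0023, 0.0023, -1.0], [1.0, 0.0002, -0.0023], [0.0002, -1.0, -0.0023]] 10.2 45.039382908371884
green_center 0.95 [254.5, 319.0] 245 268 302 337
pred knob [256.18005385 189.89393241]
```

View pics/w6b.png

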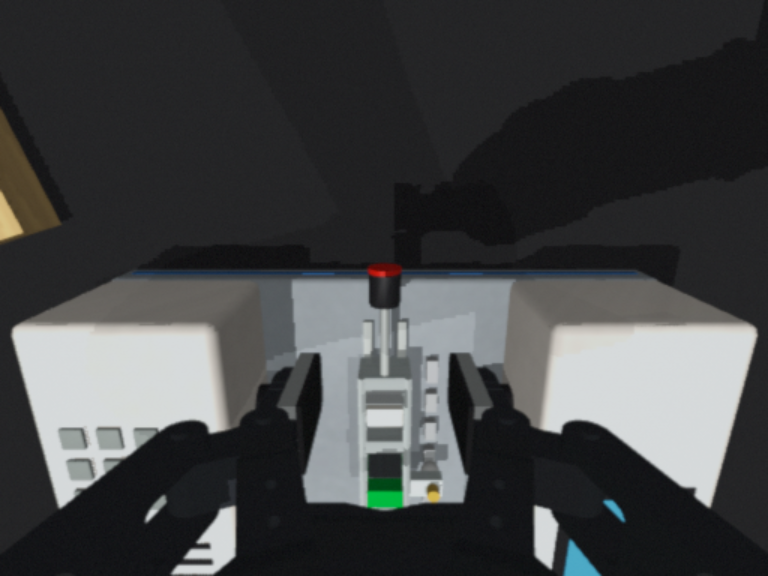

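The green filter stands in place 3 at (385,485). The knob is at (385,285), in line with the tool and about 3 mm farther in +x. Next: go down over the knob.

jog_arm --pt "0 0 0 0 3 -0.3 4.5" --pt "0 0 0 0 4 0 4.5" --pt "0 0 0 0 3.5 0 4.5" --pt "0 0 0 0 2 0 4.5" --pt "0 0 0 0 0.6 0 4.5" --pt "0 0 0 0 0 0 4.5"

```text
t: 10.95
eef_pos: [0.5259, -0.0311, 0.2163]
orientation: [0.5, -0.499, -0.5, 0.501]
contact_force: [-0.0, 0.1, 1.0]
finger_gap: 0.529
```

Run:
```python
from h import *
p,R,s=rot(); print(p.round(4),s['t'],s['contact_force'],s['finger_gap']*85.4)
a=manip.capture('wrist'); cv2.imwrite('pics/w7.png',a); cv2.imwrite('pics/w7b.png',cv2.resize(a[130:330,150:370],None,fx=3,fy=3))
```

```text
[ 0.5259 -0.0311  0.2163] 10.95 [-0.0050468   0.06002139  0.98774183] 45.18608611688235
```

View pics/w7b.png

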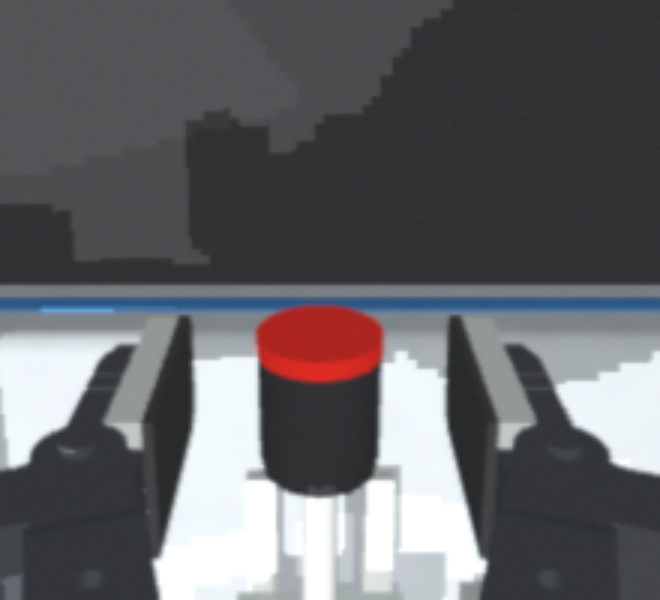

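The knob is centred between the pads. Next: grip it and draw gently.

jog_arm --pt "0 0 0 0 0 0 1" --pt "0 0 0 0 0 0 1" --pt "0 0 0 0 0 0 1" --pt "0 0 0 0 0 0 1" --pt "0 0 0 0 0 0 1" --pt "0 0 0 0 0 0 1" --grip_force 40

```text
t: 11.6
eef_pos: [0.5259, -0.0312, 0.2186]
orientation: [-0.499, 0.5, 0.501, -0.5]
contact_force: [-0.1, -2.7, 5.7]
finger_gap: 0.218
```

jog_arm --pt "0 0 0 0 0 0.4 1" --pt "0 0 0 0 0 0.4 1" --pt "0 0 0 0 0 0 1"

```text
t: 11.9
eef_pos: [0.5174, -0.0312, 0.2186]
orientation: [-0.499, 0.5, 0.501, -0.5]
contact_force: [-1.1, -1.8, 8.2]
finger_gap: 0.216
```

jog_arm --pt "0 0 0 0 0 0.4 1" --pt "0 0 0 0 0 0 1"

```text
t: 12.1
eef_pos: [0.5133, -0.0313, 0.2186]
orientation: [-0.499, 0.5, 0.501, -0.5]
contact_force: [-0.9, -2.8, 9.2]
finger_gap: 0.218
```

jog_arm --pt "0 0 0 0 0 0.4 1" --pt "0 0 0 0 0 0 1"

```text
t: 12.3
eef_pos: [0.509, -0.0313, 0.2186]
orientation: [-0.499, 0.5, 0.501, -0.5]
contact_force: [-2.1, -1.4, 10.0]
finger_gap: 0.22
```

jog_arm --pt "0 0 0 0 0 0.4 1" --pt "0 0 0 0 0 0 1"

```text
t: 12.5
eef_pos: [0.5066, -0.0312, 0.2186]
orientation: [-0.498, 0.501, 0.502, -0.499]
contact_force: [3.7, -4.7, 4.8]
finger_gap: 0.218
```

jog_arm --pt "0 0 0 0 0 0.4 1" --pt "0 0 0 0 0 0 1"

```text
t: 12.7
eef_pos: [0.5016, -0.0313, 0.2185]
orientation: [-0.499, 0.5, 0.501, -0.5]
contact_force: [-0.6, -2.9, 9.6]
finger_gap: 0.216
```

A click was felt around TCP x 0.508, which is notch 2 and gives a start of about 0.018, matching the images. Notch 3 is therefore expected near x 0.484.

jog_arm --pt "0 0 0 0 0 0.4 1" --pt "0 0 0 0 0 0.4 1" --pt "0 0 0 0 0 0.4 1" --pt "0 0 0 0 0 0.1 1" --pt "0 0 0 0 0 0 1"

```text
t: 13.2
eef_pos: [0.4885, -0.0313, 0.2185]
orientation: [-0.499, 0.5, 0.501, -0.5]
contact_force: [-0.8, -2.4, 10.6]
finger_gap: 0.215
```

jog_arm --pt "0 0 0 0 0 0.15 1" --pt "0 0 0 0 0 0 1"

```text
t: 13.4
eef_pos: [0.487, -0.0313, 0.2185]
orientation: [-0.499, 0.5, 0.501, -0.5]
contact_force: [-1.2, -2.5, 10.9]
finger_gap: 0.218
```

jog_arm --pt "0 0 0 0 0 0.15 1" --pt "0 0 0 0 0 0 1"

```text
t: 13.6
eef_pos: [0.4854, -0.0313, 0.2185]
orientation: [-0.499, 0.5, 0.501, -0.5]
contact_force: [-0.3, -2.7, 9.9]
finger_gap: 0.217
```

jog_arm --pt "0 0 0 0 0 0.1 1" --pt "0 0 0 0 0 0 1"

```text
t: 13.8
eef_pos: [0.4846, -0.0313, 0.2186]
orientation: [-0.499, 0.5, 0.501, -0.5]
contact_force: [0.6, -1.8, 9.6]
finger_gap: 0.217
```

jog_arm --pt "0 0 0 0 0 0.1 1" --pt "0 0 0 0 0 0 1"

```text
t: 14.0
eef_pos: [0.484, -0.0313, 0.2186]
orientation: [-0.498, 0.5, 0.502, -0.5]
contact_force: [1.7, -3.5, 8.0]
finger_gap: 0.216
```

Run:
```python
from h import *
p,R,s=rot(); print(p.round(4),s['contact_force'])
a=manip.capture('top'); cv2.imwrite('pics/t3.png',a); cv2.imwrite('pics/t3c.png',cv2.resize(a[125:225,230:320],None,fx=6,fy=6,interpolation=cv2.INTER_CUBIC))
for r in manip.silhouettes('green_center','top')[:1]: print(r['confidence'],r['location'],ray('top',r['location'],.101).round(4))
```

```text
[ 0.484  -0.0313  0.2186] [ 1.74665346 -3.52779092  7.9764605 ]
0.58 [275.0, 169.1] [ 0.6046 -0.0322  0.101 ]
```

View pics/t3c.png

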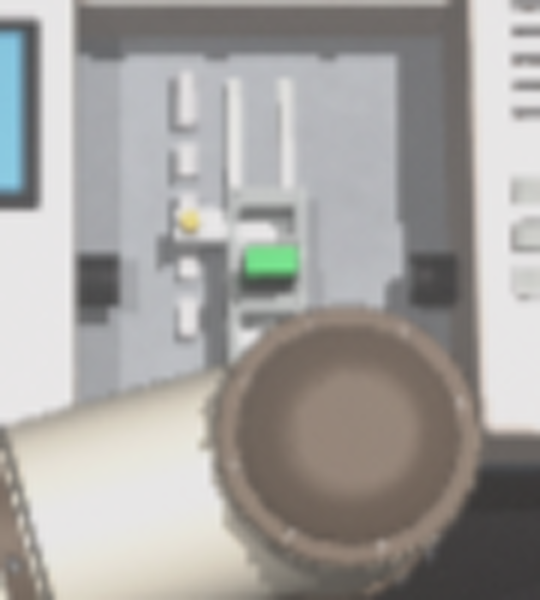

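Green (place 3) is in line with the lens tubes at crop row 280, so this is the third notch. I'll back off 1 mm, loosen the grip so the ball can seat the carriage, and regrip.

jog_arm --pt "0 0 0 0 0 -0.1 1" --pt "0 0 0 0 0 0 1"

```text
t: 14.3
eef_pos: [0.4846, -0.0313, 0.2185]
orientation: [-0.499, 0.5, 0.501, -0.5]
contact_force: [-1.7, -2.0, 8.9]
finger_gap: 0.226
```

jog_arm --pt "0 0 0 0 0 0 3" --pt "0 0 0 0 0 0 3" --pt "0 0 0 0 0 0 3" --pt "0 0 0 0 0 0 3"

```text
t: 14.7
eef_pos: [0.4841, -0.0311, 0.2169]
orientation: [0.5, -0.499, -0.5, 0.501]
contact_force: [0.1, 0.3, -0.3]
finger_gap: 0.351
```

Run:
```python
from h import *
p,R,s=rot(); print(p.round(4),s['contact_force'])
b=manip.capture('wrist'); cv2.imwrite('pics/w8.png',b); a=cv2.imread('pics/w7.png')
f=lambda i:np.nonzero(cv2.inRange(i,(0,0,150),(60,60,255))[:, 230:285].sum(1))[0]
for i in(a,b): r=f(i); print(r.min(),r.max())
c=cam('wrist'); print('knob front rim x',ray('wrist',(256,f(b).min()),.07,c).round(4))
```

```text
[ 0.4841 -0.0311  0.2169] [ 0.07646029  0.32383497 -0.32112865]
232 256
232 255
knob front rim x [ 0.4627 -0.031   0.07  ]
```

jog_arm --pt "0 0 0 0 0 0 1" --pt "0 0 0 0 0 0 1" --pt "0 0 0 0 0 0 1" --pt "0 0 0 0 0 0 1" --pt "0 0 0 0 0 0 1" --pt "0 0 0 0 0 0 1"

```text
t: 15.35
eef_pos: [0.4842, -0.0313, 0.2172]
orientation: [0.5, -0.5, -0.5, 0.501]
contact_force: [-0.3, -1.3, 0.7]
finger_gap: 0.215
```

Run:
```python
from h import *
p,R,s=rot(); print(p.round(4),s['contact_force'],s['finger_gap'],s['t']); print(manip.hand_in())
```

```text
[ 0.4842 -0.0313  0.2172] [-0.31221945 -1.31567575  0.69823961] 0.21452443704889154 15.35
the job is handed in; nothing more can be done
None
```

The green filter is in place 3, the carriage is drawn out to its third notch, and the job was handed in at 15.4 s with the gripper still holding the knob. No verdict was reported.

- **Filter:** I lifted it from the rack and lowered it into place 3 with the carriage still in (about 0.018 m). It met the floor at tool height 0.2493 m, against 0.2492 m expected, with a 5 N contact. I then let go, and the wrist picture showed it standing in place 3.
- **Carriage:** I gripped the knob and drew it over the second click to the third notch. I then loosened the grip so the ball could seat the carriage, and gripped again at 40 N.
- **Last checks:** The top picture shows green level with the lens tubes, at x about 0.605–0.607 m against 0.6095 m for the tubes. The knob travelled about 41.8 mm, about 24 mm past the second click. Sideways force after regripping was about 0 N.
- **Disagreements:** Single force readings placed the notch centre 1–2 mm apart, which is why I let the ball seat it. Early pictures differed by 2–3 mm on the position of place 3, which I corrected before lowering the filter.
- **Not rechecked:** I did not look again at the other filters, the bottle or the mug at the end. No contact with them was noticed.

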